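# Open the push-and-turn cap of a slant-necked degreaser jug

### The arm

A 6-joint arm with a two-finger parallel gripper is mounted at the origin on the work surface. World frame = base frame: x ahead of the robot, y to its left, z up, the work surface at z = 0. Lengths are in mm, angles in rad, forces in N, time in s.
With the tool pointing down it reaches from about 275 to 825 mm from the base axis. Payload 4.9 kg.
Tool frame: the origin (TCP) lies at the very end of the fingers, on their centre line; the grasp point (between the pads) lies 19 mm behind it; z points along the fingers, y is the direction in which the jaws open and shut (so a half turn about z gives the same grasp; the last joint's range is limited). The gripper opens to 85 mm and grips with 20 to 120 N. Pads are 22 mm wide; open, the fingers measure 114 mm over their backs; the gripper's body (76 mm by 85 mm) begins 54 mm behind the grasp point. The pads swing forward as they close: fully open they stand 13 mm farther back than shut.
Start: joints at [-1.348, 0.326, -0.193, 1.052, 0, 1.437], TCP at [192.115, -515.374, 194.881] pointing down, gripper open.
Joint ranges: [-2.65, 2.65], [-0.97, 1.79], [-1.3, 1.35], [-1.93, 2.1], [-1.47, 1.37], [-3.14, 3.14]. Speed limits (rad/s): [2.57, 2.57, 3.14, 3.14, 3.14, 3.14].

### API

Orientations are given as [roll, pitch, yaw] about the fixed x, y, z axes, in that order (R = Rz(yaw) Ry(pitch) Rx(roll)).
In Python, from bench import bot, solve_ik, imaging gives the robot as it stands. Calls block until the motion is done:
- bot.move_ptp(position, orientation): joint-space move of the TCP to a pose.
- bot.movel(position, rot=None, max_speed=150, threshold=None): straight line of the TCP; rot=None keeps the orientation; max_speed is the mean speed in mm/s. With threshold (N) it stops when the force on the tool has changed by that much, and returns True; else False.
- bot.move_j(angles): joint-space move.
- bot.grip(opening, effort=None): opening from 0.0 (shut) to 1.0 (fully open); effort is the grip in N (None keeps the last); returns when the fingers have stopped.
- bot.dwell(seconds).
- solve_ik(position, orientation): joint angles nearest the present ones, or None.
- bot.get_state(): the state.
- imaging.capture(name): name is "side" or "top"; returns the picture (480x640x3 uint8, blue, green, red); there is no depth.
- imaging.camera_model(name): a dict with "K" (3x3 intrinsics, pixels), "position" and "rotation" of the camera in the world. Camera axes: x right, y up, looking along -z (the intrinsics and any distortion apply to the point x, -y, -z); pixel columns grow to the right and rows downward; lengths in mm; the calibration is good to about 2 mm. A picture is of the moment at which its call begins. camera_model takes no time and is no camera call.
A pose or a line that the arm cannot do raises bot.IKError and nothing moves.
- bot.sign_off(): hands the job in, once; it reports no verdict.
The state is a dict: "t": time; "qpos": joint angles; "joint_velocities": joint speeds; "effort": joint torques, N m; "tcp_pos": TCP position; "orientation": TCP orientation; "contact_force": force on the tool from outside, world axes, zero at the start; "wrist_torque": the same for the moment, N m; "opening": opening from 0.0 (shut) to 1.0 (fully open).
Only numpy, scipy, OpenCV 4.12 (cv2) and the standard library are available. Lean on these libraries where they do the work, as an engineer would, in place of code of your own. Each camera call takes 0.05 s, during which the arm holds its last target.

### The job

Open the blue degreaser jug: take hold of its red child-resistant cap square to the slanted neck, press it down hard against its spring and, still pressing, turn it anticlockwise (seen from above the cap) about a quarter turn until it stops, then lift it off. Set the cap down flat, open side down, on the bare floor of the shallow steel tray, without dropping it. Leave the brush in the tray and everything else on the bench where they are. How far down it must go differs from jug to jug, so feel for the bottom: pressing on with more than about 40 N would buckle the plastic neck.

Things in the scene. Friction and masses are not known exactly. Their poses are not given: they have to be found in the camera images.
- cap_centre (a point): Centre of the jug's red ribbed cap: 51 mm across, 30.5 mm tall, 75 g, solid in its upper 7.5 mm, below that a skirt open underneath. z runs along the cap's axis, out through the top. Shut, it sits on the slanted neck, centre 3 mm above the rim along the neck's axis, its axes along the neck's. Three lugs in the skirt sit behind catch teeth, held there by a spring.
- cap_top (a point): Centre of the cap's top face (white arrows). The cap neither lifts nor turns until pressed along the neck. It yields from 10 N on, 1.2 N/mm; unseen and different each time, the catch clears after 3 to 7 mm and it bottoms 1.5 mm further (15 to 20 N). Held down it turns anticlockwise (positive about z); past 35 degrees no pressing is needed; free from 78; hard stop at 95; then it lifts off.
- neck (a point): Centre of the rim of the blue jug's neck: 32 mm across, 42 mm over its lugs, standing 45 mm out of the sloping shoulder. Its z axis points out along the neck, leaning 35 degrees from vertical towards the jug's front; the jug stands side-on, so it leans to the robot's left; x points up the slope towards the jug's handle. Round the neck there is free space to 20 mm below the shut cap's lower edge.
- jug: The blue degreaser jug with a blank label: 130 mm deep, 150 mm wide, 190 mm tall, handle at the back (+x). Origin at the centre of its underside. Held in a low bolted-down steel frame, so it does not move; its place and yaw vary, and jug and tray may change sides.
- tray_in (a point): Centre of the inner floor of the shallow sheet-steel tray, 3 mm above the bench: inside 174 mm along its x by 214 mm along its y, walls 16 mm tall over the bench. Fixed. A brush lies along its y on the +x part of the floor (from about x = +40 mm on); the rest of the floor is bare.
- brush: Bystander, leave it alone: parts brush with a wooden handle, 150 mm long, lying across the far (+x) side of the drip tray. Origin at the centre of its underside.
- coolant_jug: Bystander, leave it alone: grey jug of the same shape with a black cap, standing behind the work; 130 x 150 mm, 215 mm tall. Origin at the centre of its underside.
- tube: Bystander, leave it alone: offcut of 40 mm square steel tube, 140 mm long, lying between jug and tray. Origin at the centre of its underside.
- wood_block: Bystander, leave it alone: pale wooden block 120 x 70 x 45 mm. Origin at the centre of its underside.
- mug: Bystander, leave it alone: glass mug, 76 mm across, 90 mm tall. Origin at the centre of its underside.
- oil_can: Bystander, leave it alone: green oil can with a brass spout, 84 mm across, 165 mm tall. Origin at the centre of its underside.
- spanner: Bystander, leave it alone: steel spanner, 200 mm long, lying flat in front of the robot. Origin at the centre of its underside.
Things that resemble listed ones, but are neither listed nor needed, are in the scene too. What is shaped like the part that bears cap_centre but green or pink is not meant.

How it is judged:
By the outcome, as a careful person would: the job done as asked, in the order asked, and still so for the second after the job is handed in, with the robot touching nothing.
It also fails if it takes over 67 s, if anything falls off the work surface, if the arm or the gripper's body presses on something with over 40 N, if the wrist force passes 120 N, or if a joint passes its speed limit or range.

## Working session

There is one attempt and no reset: what is moved stays moved. The work goes in short steps, each a Python script; the robot and the scene stay as the last script left them, time stands still between calls to the robot, and variables do not carry over. Pictures are saved under pics/ and viewed, and the job is handed in when it is done.

```bash
mkdir -p pics; ls; python3 - <<'E'
from bench import bot, imaging
import cv2,json
for n in ("side","top"):
    cv2.imwrite(f"pics/{n}0.png",imaging.capture(n)); m=imaging.camera_model(n); print(n,m)
print(bot.get_state())
E
```

```text
pics
side {'K': array([[522.31848588,   0.        , 320.37666876],
       [  0.        , 522.31848588, 239.12460231],
       [  0.        ,   0.        ,   1.        ]]), 'position': array([ 309.57257126,  756.10640521, 1125.88422281]), 'rotation': array([ 0.67301727,  0.01294893, -2.79687989])}
top {'K': array([[610.4016169 ,   0.        , 313.19588549],
       [  0.        , 610.4016169 , 241.11888179],
       [  0.        ,   0.        ,   1.        ]]), 'position': array([ 347.68644024,  -23.42969759, 1693.81904876]), 'rotation': array([ 0.14602482,  0.0035321 , -1.56673713])}
{'t': 0.1, 'qpos': array([-1.34821444e+00,  3.26884397e-01, -1.93484568e-01,  1.05199585e+00,
       -4.50007249e-06,  1.43659957e+00]), 'joint_velocities': array([ 0.0008611 , -0.00053841,  0.00083495, -0.00069158,  0.00126499,
        0.00281447]), 'effort': array([ 1.08938548e-03, -4.44239545e+01,  2.63038355e+01,  7.90505146e-03,
       -1.60069017e-04,  4.18355185e-06]), 'tcp_pos': array([ 191.97400982, -514.79245333,  194.17195204]), 'orientation': array([-3.14003767e+00, -2.05394768e-04,  3.56778486e-01]), 'contact_force': array([ 0.28912223, -0.97084616,  0.82005657]), 'wrist_torque': array([0.01365758, 0.01917709, 0.00773328]), 'opening': 0.9988949001356663}
```

View pics/side0.png

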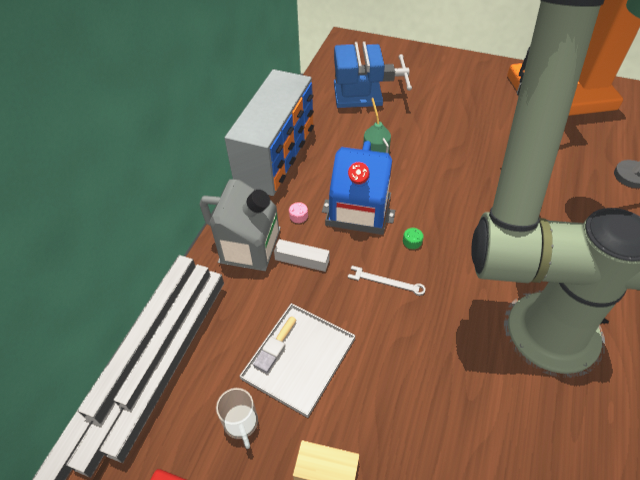

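View pics/top0.png

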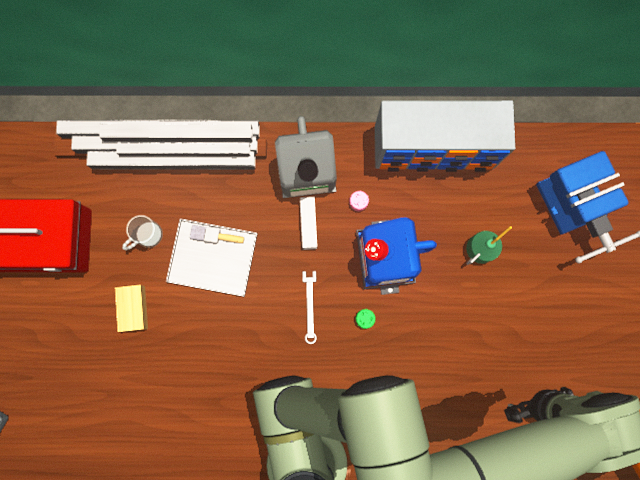

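```bash
python3 - <<'E'
import cv2,numpy as np
t=cv2.imread("pics/top0.png"); s=cv2.imread("pics/side0.png")
a=cv2.resize(t[205:305,345:445],(400,400),interpolation=cv2.INTER_NEAREST)
b=cv2.resize(s[140:240,310:410],(400,400),interpolation=cv2.INTER_NEAREST)
c=cv2.resize(t[210:310,160:260],(400,400),interpolation=cv2.INTER_NEAREST)
cv2.imwrite("pics/z0.png",np.hstack([a,b]))
cv2.imwrite("pics/z1.png",c)
E
```

```text
(no output)
```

View pics/z0.png

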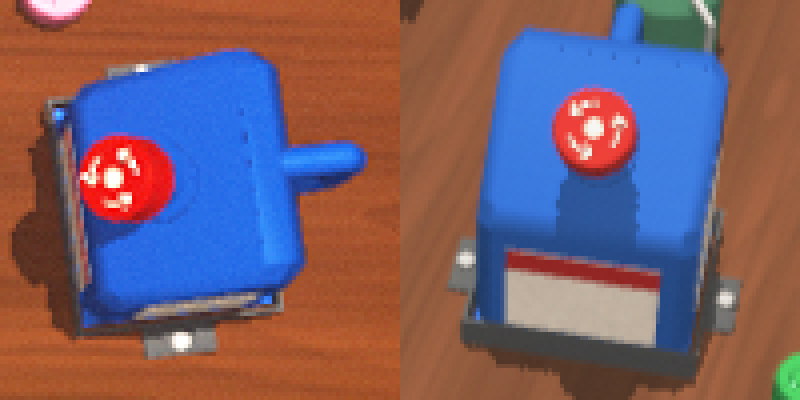

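View pics/z1.png

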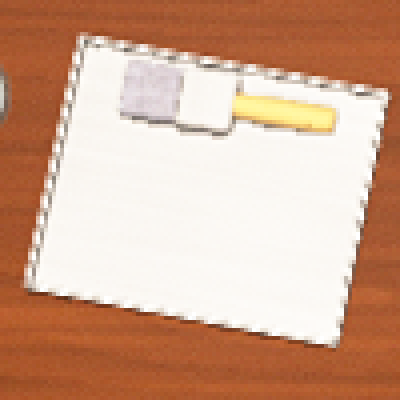

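```bash
cat > h.py <<'E'
import cv2,numpy as np
from scipy.spatial.transform import Rotation as R
from bench import bot,solve_ik,imaging
def cam(n):
    m=imaging.camera_model(n); return m["K"],np.array(m["position"]),R.from_euler("xyz",m["rotation"]).as_matrix()
def ray(n,p):
    K,c,Rm=cam(n); v=np.linalg.solve(K,[p[0],p[1],1.]); d=Rm@(v*[1,-1,-1]); return c,d/np.linalg.norm(d)
def proj(n,P):
    K,c,Rm=cam(n); v=(Rm.T@(np.asarray(P)-c))*[1,-1,-1]; q=K@v; return q[:2]/q[2]
def plane(n,p,z):
    c,d=ray(n,p); return c+d*(z-c[2])/d[2]
def tri(pt,ps):
    c1,d1=ray("top",pt); c2,d2=ray("side",ps)
    A=np.stack([d1,-d2],1); s=np.linalg.lstsq(A,c2-c1,rcond=None)[0]
    a,b=c1+s[0]*d1,c2+s[1]*d2; return (a+b)/2,np.linalg.norm(a-b)
def rpy(M): return R.from_matrix(M).as_euler("xyz")
E
python3 - <<'E'
from h import *
t=cv2.imread("pics/top0.png").astype(int); s=cv2.imread("pics/side0.png").astype(int)
def white(im,x0,x1,y0,y1,rel=False):
    w=im[y0:y1,x0:x1].min(2).astype(float); m=np.clip(w-130,0,None); 
    yy,xx=np.mgrid[y0:y1,x0:x1]; return np.array([(m*xx).sum(),(m*yy).sum()])/m.sum()
def near(im,p,r=3):
    x,y=int(round(p[0])),int(round(p[1])); return white(im,x-r,x+r+1,y-r,y+r+1)
pt=near(t,(345+113/4,205+178/4)); ps=near(s,(310+193/4,140+128/4))
print("dot",pt,ps,tri(pt,ps))
b=[(near(t,(380,222)),near(s,(326.2,204.5))),(near(t,(390.2,290.4)),near(s,(391.7,214.7)))]
B=[tri(*x) for x in b]; print(b,B)
v=B[0][0]-B[1][0]; print("yaw lateral",np.degrees(np.arctan2(v[1],v[0])), "mid",(B[0][0]+B[1][0])/2)
# red masks
for n,im in(("top",t),("side",s)):
    m=((im[...,2]>150)&(im[...,1]<110)&(im[...,0]<110)).astype(np.uint8)
    k,l,st,ce=cv2.connectedComponentsWithStats(m)
    for i in range(1,k):
        if st[i,4]>50: print(n,st[i],ce[i])
# tray
m=(t.min(2)>200).astype(np.uint8)
m=cv2.morphologyEx(m,cv2.MORPH_CLOSE,np.ones((3,3)))
k,l,st,ce=cv2.connectedComponentsWithStats(m); 
i=max((i for i in range(1,k) if abs(ce[i][0]-212)<20 and abs(ce[i][1]-258)<20),key=lambda i:st[i,4])
c,_=cv2.findContours((l==i).astype(np.uint8),0,2)
r=cv2.minAreaRect(max(c,key=cv2.contourArea)); print(r)
bx=cv2.boxPoints(r);P=[plane("top",p,10) for p in bx]; print(bx,np.round(P)); print([np.linalg.norm(P[i]-P[i-1]) for i in range(4)])
E
```

```text
dot [372.92770449 249.19102902] [358.03465347 171.56545655] (array([ 549.47582456, -163.70426908,  207.40340445]), np.float64(5.44352147747215))
[(array([379.86335404, 221.6252588 ]), array([326.05048335, 204.2867884 ])), (array([389.82574645, 289.86441508]), array([390.95937873, 214.24731183]))] [(array([ 651.52478993, -202.92359098,    9.71189964]), np.float64(0.6655387618824526)), (array([ 462.94861789, -228.04658274,    8.72585261]), np.float64(5.076806641487685))]
yaw lateral 7.588524132459063 mid [ 557.23670391 -215.48508686    9.21887613]
top [     0    122    640    342 116641] [300.3489682 292.3009062]
top [515 123  49   5 150] [535.63333333 124.45333333]
top [604 128  36   5  97] [622.37113402 129.12371134]
top [609 156  31  11 238] [624.30672269 161.7605042 ]
top [598 169  42  20 302] [622.38410596 176.38741722]
top [608 183  32  56 955] [626.85026178 213.10890052]
top [589 237  13  11  85] [594.81176471 242.64705882]
top [363 239  25  22 328] [376.6554878  249.39634146]
top [  0 386  32   5  86] [ 13.81395349 388.15116279]
top [222 462  29   8  68] [234.64705882 467.29411
[... 2131 characters left out ...]
 [372.3025641  401.93846154]
side [485 374  18  65 395] [494.9721519  398.94683544]
side [527 375   5  19  56] [528.71428571 382.625     ]
side [180 376  24  50 111] [190.5045045  401.81081081]
side [200 427  24  53 187] [212.96256684 453.04278075]
side [150 469  35  11 223] [163.77130045 475.43946188]
((211.31619262695312, 256.96502685546875), (79.56941986083984, 65.1150131225586), 10.784297943115234)
[[166.14224 281.5033 ]
 [178.32605 217.53833]
 [256.49014 232.42676]
 [244.30634 296.39172]] [[481. 389.  10.]
 [661. 362.  10.]
 [619. 142.  10.]
 [441. 173.  10.]]
[np.float64(220.64426987142215), np.float64(181.84129290587106), np.float64(224.06297894500392), np.float64(181.02331176714384)]
```

```bash
python3 - <<'E'
from h import *
t=cv2.imread("pics/top0.png"); s=cv2.imread("pics/side0.png")
for n,im,p in(("top",t,(376,249)),("side",s,(358,172))):
    x,y=p; c=im[y-16:y+16,x-18:x+18]
    hsv=cv2.cvtColor(c,cv2.COLOR_BGR2HSV)
    bl=((hsv[...,0]>95)&(hsv[...,0]<130)&(hsv[...,1]>80))
    cap=(~bl).astype(np.uint8)
    k,l,st,ce=cv2.connectedComponentsWithStats(cap,connectivity=4)
    print(n); 
    for i in range(1,k): print(st[i]+[x-18,y-16,0,0,0],ce[i]+[x-18,y-16])
    print('\n'.join(' '.join('%3d'%v for v in r) for r in c.min(2)[4:28]))
E
```

```text
top
[358 235  31  30 634] [371.63880126 250.05205047]
 66  53  36  77 115  35  43  40  43  43  46  46  47  44  43  40  37  40  38  40  40  44  44  46  43  42  46  46  49  47  39  43  44  37  48  41
 63  58  56  76 105  33  42  46  45  45  42  38  47  74  96  91  90  93  95  83  65  54  51  35  38  44  43  40  42  46  44  43  43  41  48  40
 58  65  85  71  98  36  40  47  49  44  51  64  88  62  47  34  44  30  42  53  58  70  75  93  91  50  43  39  41  38  45  44  44  43  42  46
 56  81 111  87 100  48  44  42  43  51  90  64  45   9  19  15  22   9  18   3  19  14  26  36  46  71  66  40  42  39  40  45  40  42  42  42
 58  81 129  88  94  64  43  39  37  79  41  13  13  16  23  21   8   2  34  51  16  13  25  22  17  29  70  63  41  38  40  42  50  42  43  44
 54  81 127 101  69  88  37  42  82  49  12  25  20  24  29   8  97 190 176  87  15  27  18  14  19  23  29  70  62  39  37  41  40  45  48  39
 57  79 115  94  67 109  36  48  60   8  13  27  35  12  18  20 175 255 238 109  16  22  18  26  27  16  20  34  65  74  39  41  44  41  43  41
 56  74 103 101  78 118  28  59  44  1
[... 5220 characters left out ...]
  62  62  63  62  75  69  40  48  54  80 166 195  85  57  58  57  57  57  52  47  39  38  56  67  60  64  64  65  65  64  65
 61  60  60  60  62  61  61  61  62  63  81  49  36  44  53  63  55  57  56  57  54  54  51  44  35  41  55  87  54  65  65  65  64  64  65  63
 60  59  60  61  61  60  61  61  62  61  63  77  43  34  36  41  47  49  51  51  47  42  38  34  38  49  68  57  49  64  64  63  65  64  63  64
 59  59  59  60  61  62  60  61  61  61  61  61  65  53  37  33  33  35  35  32  35  33  41  46  50  68  44  51  56  63  63  65  64  64  64  65
 59  58  58  61  60  61  60  61  60  60  61  59  43  48  60  50  45  41  40  32  39  48  57  71  67  45  42  47  64  63  64  63  64  64  65  65
```

```bash
python3 - <<'E'
from h import *
t=cv2.imread("pics/top0.png"); s=cv2.imread("pics/side0.png")
for im,pts in((t,[(380,222),(390,290)]),(s,[(326,204),(391,214)])):
    for x,y in pts:
        print(x,y);print('\n'.join(' '.join('%3d'%v for v in r) for r in im[y-5:y+6,x-5:x+6].min(2)))
print(cv2.cornerSubPix) 
a=cv2.resize(s[300:420,235:360],(750,720),interpolation=cv2.INTER_NEAREST)[:600]
cv2.imwrite("pics/z2.png",a)
E
```

```text
380 222
 45  49  47  48  46  48  47  48  54  48  50
 40  43  48  46  48  47  49  43  50  44  45
 46  42  45  44  47  48  42  38  48  55  62
 44  56  61  60  60  76  81  88  92 104 120
 94  99 110 122 174 209 184 134 124 113  91
136 136 127 154 228 248 192  97  61  36  37
125 112  85  58  69  29  36  35  40  45  49
 49  44  40  39  45  41  40  41  42  43  48
 43  45  52  39  44  48  51  50  47  45  45
 47  50  47  50  48  51  50  45  46  44  46
 40  43  46  45  49  45  48  45  45  48  45
390 290
 50  52  53  59  57  60  64  62  59  59  63
 61  56  61  60  59  53  60  61  65  63  65
 61  62  59  65  70  72  57  56  67 106  99
 78  97  97 151 214 216 194 127 106 136 143
108 132 145 227 255 255 255 213 126 129 135
128 130 147 228 255 254 253 218 124 136 134
133 130 138 204 253 252 238 176 132 129 130
129 130 127 143 182 206 149 116 118 118 111
120 119 111 101 103 100  99  88  79  67  59
 80  75  65  57  54  43  42  43  49  47  45
 46  40  47  49  40  52  48  53  49  44  50
326 204
 62  63  62  64  87  92  87  91  57  34  33
 62  62  60  73 109 117 116 114  53  34  34
 64  61  61  81 116 
[... 200 characters left out ...]
 63  68 104 112 140 175 148 105  53  35  34
 62  75 109 115 104 111 105 113  52  30  34
 65  82 117 116 115 115 116 112  52  34  33
 67  89 117 116 114 115 115 112  52  32  34
391 214
 48  68  65  71 101  95  94  87  81  74  64
 51  67  68  76 103 115 116 112 103  79  66
 53  67  70  73  93 116 115 113 108  68  67
 58  68  70  80 131 140 123 113 108  71  68
 63  65  72 104 188 197 177 135 104  66  69
 68  67  80 146 225 224 219 153  93  67  69
 65  67  83 150 208 217 203 125  88  68  68
 68  70  77 109 142 175 147  95  73  65  65
 67  71  77 114 111 110 100  85  67  67  65
 64  70  79 115 116 114 113 109  74  66  64
 67  71  77 115 116 115 112 103  66  64  63
<built-in function cornerSubPix>
```

View pics/z2.png

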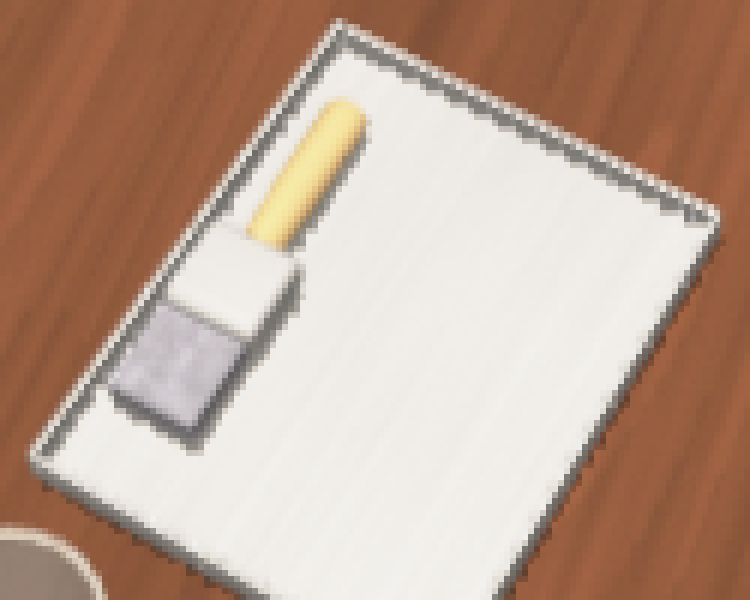

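```bash
python3 - <<'E'
from h import *
def rep(name,pt,ps):
    P,e=tri(pt,ps); print(name,P.round(1),e.round(1),"top@z",plane("top",pt,P[2]).round(1),"side@z",plane("side",ps,P[2]).round(1))
rep("dot",(373,249),(358.2,171.6))
rep("bolt2",(389.8,289.5),(390.8,214.2))
rep("trayA",(160+82/4,210+40/4),(235+38/6,300+455/6))
rep("trayB",(160+386/4,210+95/4),(235+340/6,300+25/6))
rep("trayC",(160+336/4,210+344/4),(235+717/6,300+213/6))
E
python3 - <<'E'
from h import *
# approach pose for viewing, hover
g=np.array([549.5,-163.7,207.4]); yaw=np.radians(7.6)
L=np.array([-np.sin(yaw),np.cos(yaw),0]); n=np.sin(np.radians(35))*L+np.cos(np.radians(35))*np.array([0,0,1])
lat=np.array([np.cos(yaw),np.sin(yaw),0])
bot_state=bot.get_state()
for ang in range(-180,180,15):
    y=R.from_rotvec(n*np.radians(ang)).apply(lat); z=-n; x=np.cross(y,z)
    M=np.stack([x,y,z],1)
    out=[]
    for h in (0,80):
        q=solve_ik(g+n*h,rpy(M)); out.append(None if q is None else np.round(q,2))
    print(ang,out)
E
```

```text
dot [ 549.6 -164.   207.1] 4.6 top@z [ 547.3 -164.3  207.1] side@z [ 551.9 -163.9  207.1]
bolt2 [ 463.7 -228.     8.8] 4.5 top@z [ 461.4 -228.2    8.8] side@z [ 466.  -227.9    8.8]
trayA [655.8 355.9  12.9] 4.9 top@z [653.3 355.3  12.9] side@z [658.2 356.3  12.9]
trayB [618.1 142.4  11.4] 5.6 top@z [615.3 141.9  11.4] side@z [621.  142.7  11.4]
trayC [444.8 173.6  11.3] 6.0 top@z [441.8 173.2  11.3] side@z [447.8 173.8  11.3]
-180 [array([-0.08,  0.29, -0.38,  0.75, -0.59, -1.83]), array([ 0.  ,  0.25, -0.26,  0.97, -0.6 , -1.73])]
-165 [array([-0.08,  0.29, -0.38,  0.75, -0.59, -2.1 ]), array([ 0.  ,  0.25, -0.26,  0.97, -0.6 , -1.99])]
-150 [array([-0.08,  0.29, -0.38,  0.75, -0.59, -2.36]), array([ 0.  ,  0.25, -0.26,  0.97, -0.6 , -2.25])]
-135 [array([-0.08,  0.29, -0.38,  0.75, -0.59, -2.62]), array([ 0.  ,  0.25, -0.26,  0.97, -0.6 , -2.51])]
-120 [array([-0.08,  0.29, -0.38,  0.75, -0.59, -2.88]), array([ 0.  ,  0.25, -0.26,  0.97, -0.6 , -2.78])]
-105 [array([-0.08,  0.29, -0.38,  0.75, -0.59,  3.14]), array([ 0.  ,  0.25, -0.26,  0.97, -0.6 , -3.04])]
-90 [array([-0.08,  0
[... 1196 characters left out ...]
-0.  ]), array([ 0.  ,  0.25, -0.26,  0.97, -0.6 ,  0.1 ])]
90 [array([-0.08,  0.29, -0.38,  0.75, -0.59, -0.26]), array([ 0.  ,  0.25, -0.26,  0.97, -0.6 , -0.16])]
105 [array([-0.08,  0.29, -0.38,  0.75, -0.59, -0.52]), array([ 0.  ,  0.25, -0.26,  0.97, -0.6 , -0.42])]
120 [array([-0.08,  0.29, -0.38,  0.75, -0.59, -0.79]), array([ 0.  ,  0.25, -0.26,  0.97, -0.6 , -0.68])]
135 [array([-0.08,  0.29, -0.38,  0.75, -0.59, -1.05]), array([ 0.  ,  0.25, -0.26,  0.97, -0.6 , -0.94])]
150 [array([-0.08,  0.29, -0.38,  0.75, -0.59, -1.31]), array([ 0.  ,  0.25, -0.26,  0.97, -0.6 , -1.21])]
165 [array([-0.08,  0.29, -0.38,  0.75, -0.59, -1.57]), array([ 0.  ,  0.25, -0.26,  0.97, -0.6 , -1.47])]
```

```bash
cat >> h.py <<'E'
yaw=np.radians(7.6); TH=np.radians(35)
L=np.array([-np.sin(yaw),np.cos(yaw),0]); Z=np.array([0,0,1.])
n=np.sin(TH)*L+np.cos(TH)*Z; lat=np.array([np.cos(yaw),np.sin(yaw),0]); up=np.cross(n,lat) # ang 90 jaw dir
def Mat(ang):
    y=R.from_rotvec(n*np.radians(ang)).apply(lat); return np.stack([np.cross(y,-n),y,-n],1)
def ori(ang): return rpy(Mat(ang))
def st():
    s=bot.get_state(); return s
def F():
    f=st()["contact_force"]; return np.array([f@lat,f@up,f@n])
def rel(p,c): d=np.asarray(p)-c; return np.array([d@lat,d@up,d@n])
C=np.array([549.6,-164,208.5])  # cap top
E
python3 - <<'E'
from h import *
bot.grip(1.0,60)
print(st()["t"])
bot.move_ptp([250,-480,420],st()["orientation"]); print(st()["t"])
bot.move_ptp(C+n*70,ori(0)); s=st();print(s["t"],s["tcp_pos"],F(),s["wrist_torque"],rel(s["tcp_pos"],C))
for k in("top","side"): cv2.imwrite(f"pics/{k}1.png",imaging.capture(k))
t=cv2.imread("pics/top1.png")[170:290,310:450];s=cv2.imread("pics/side1.png")[100:220,290:430]
cv2.imwrite("pics/z3.png",cv2.resize(np.hstack([t,s]),None,fx=2.8,fy=2.8,interpolation=cv2.INTER_NEAREST))
E
```

```text
0.3167
1.25
3.1 [ 544.38570019 -125.14464914  266.10079249] [-0.30199731  0.23040462  0.47368611] [ 0.56186043  0.04011837 -0.00901994] [-2.96265568e-02 -9.24705552e-01  6.96700980e+01]
```

View pics/z3.png

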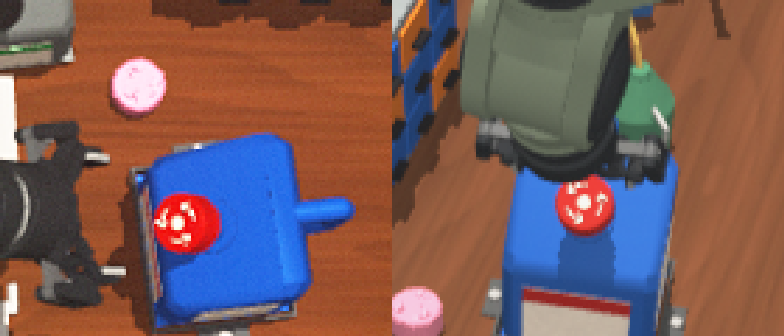

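```bash
python3 - <<'E'
from h import *
p=st()["tcp_pos"]
for h in(10,13,16): print(proj("top",p+n*h),[proj("top",p+n*h+s*45*lat).round(1) for s in(1,-1)],[proj("side",p+n*h+s*45*lat).round(1) for s in(1,-1)])
t=cv2.imread("pics/top1.png")
cv2.imwrite("pics/z4.png",cv2.resize(t[205:285,310:410],None,fx=7,fy=7,interpolation=cv2.INTER_NEAREST))
E
```

```text
[356.67708547 246.67492806] [array([354. , 227.9]), array([359.3, 265.6])] [array([338.4, 161.6]), array([376.2, 166.8])]
[356.01966131 246.62540195] [array([353.4, 227.8]), array([358.7, 265.6])] [array([338.3, 161.3]), array([376.2, 166.5])]
[355.35997369 246.57570532] [array([352.7, 227.8]), array([358. , 265.6])] [array([338.2, 161. ]), array([376.2, 166.3])]
```

View pics/z4.png

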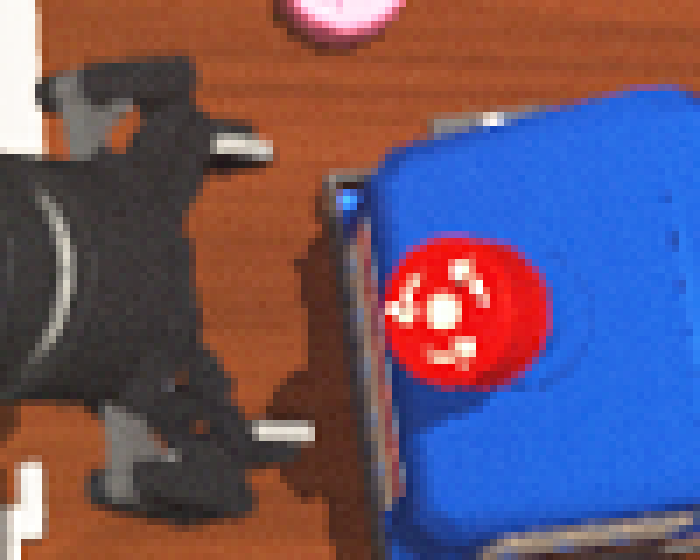

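```bash
python3 - <<'E'
from h import *
s=st(); print(s["orientation"],ori(0))
M=R.from_euler("xyz",s["orientation"]).as_matrix(); print(M.round(3), n)
t=cv2.imread("pics/top0.png")
P=np.array([191.97,-514.79,194.17]); yv=R.from_euler("xyz",[-3.14,0,.3568]).as_matrix()[:,1]
im=cv2.resize(t[360:440,490:590],None,fx=7,fy=7,interpolation=cv2.INTER_NEAREST)
for k in(-1,0,1):
    q=(proj("top",P+[0,0,13]+yv*k*43)-[490,360])*7; cv2.circle(im,tuple(q.astype(int)),5,(0,255,0),1)
cv2.imwrite("pics/z5.png",im)
for k in("top","side"):
    im=cv2.imread(f"pics/{k}1.png"); tc=s["tcp_pos"]; o=np.array((310,195)) if k=="top" else np.array((305,110))
    z=cv2.resize(im[o[1]:o[1]+85,o[0]:o[0]+100],None,fx=7,fy=7,interpolation=cv2.INTER_NEAREST)
    for a in(-1,1):
        for b in(-11,11):
            q=(proj(k,tc+n*13+lat*a*43+up*b)-o)*7; cv2.circle(z,tuple(q.astype(int)),5,(0,255,0),1)
    cv2.imwrite(f"pics/z6{k}.png",z)
E
```

```text
[3.14081424 0.6110117  1.70090883] [-3.14159265  0.61086524  1.70344135]
[[-0.106  0.991  0.075]
 [ 0.812  0.13  -0.569]
 [-0.574  0.001 -0.819]] [-0.07585915  0.56853788  0.81915204]
```

View pics/z5.png

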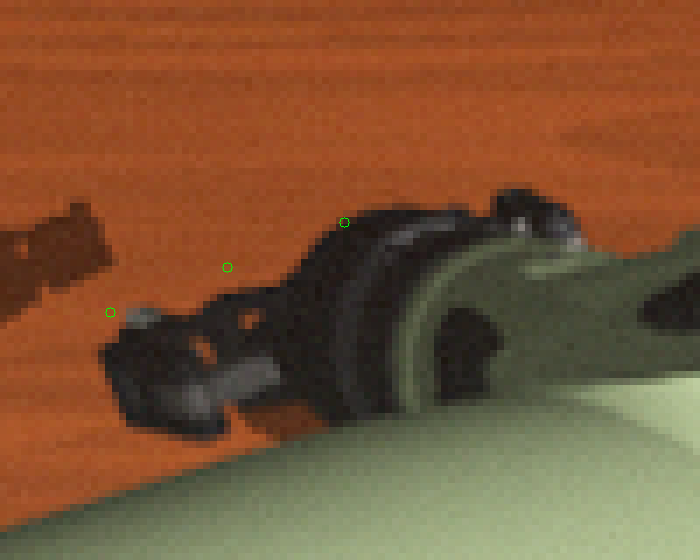

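View pics/z6top.png

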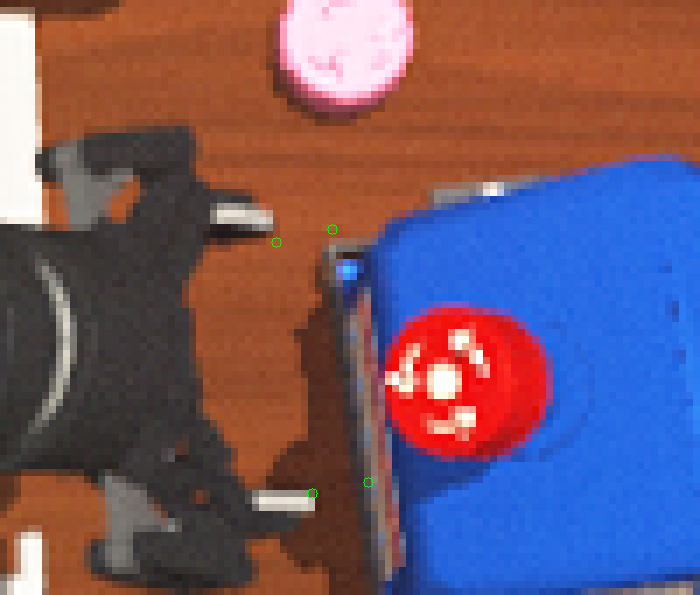

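View pics/z6side.png

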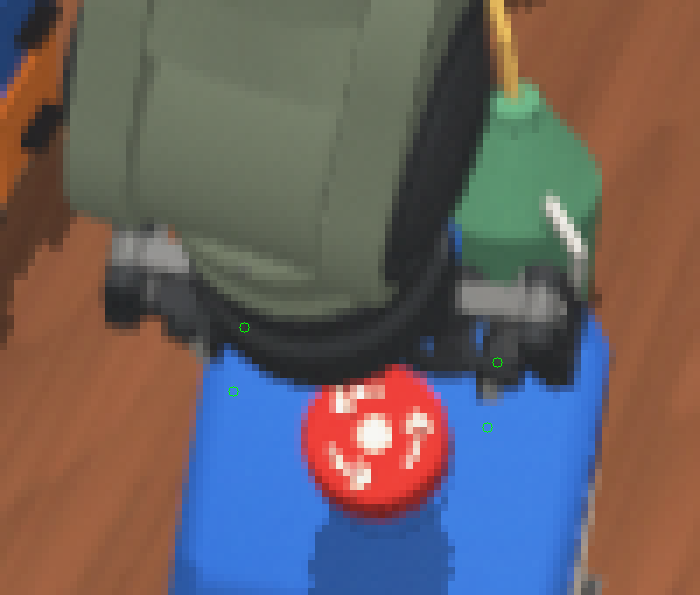

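```bash
python3 - <<'E'
from h import *
tc=st()["tcp_pos"]
for a,b in(((310+312/7,195+500/7),(305+488/7,110+398/7)),((310+272/7,195+217/7),(305+210/7,110+352/7))):
    P,e=tri(a,b); print(P,e,rel(P,tc))
E
```

```text
[ 497.93718903 -113.54537606  284.78888189] 4.038813782055537 [-44.46092761   3.9405178   25.47048487]
[ 591.37238094 -100.57026202  288.73765491] 2.17220327276829 [49.86952835  2.08822893 28.99406001]
```

```bash
python3 - <<'E'
from h import *
print(bot.movel(C+n*20,max_speed=100),F())
print(bot.movel(C-n*30,max_speed=60,threshold=6)); s=st();print(s["t"],F(),rel(s["tcp_pos"],C))
t=imaging.capture("top");cv2.imwrite("pics/top2.png",t)
cv2.imwrite("pics/z7.png",cv2.resize(t[195:290,330:430],None,fx=6,fy=6,interpolation=cv2.INTER_NEAREST))
E
```

```text
False [-0.01656249  0.32906804  0.50828967]
False
4.8333 [ 0.06729483 -0.31460834 -0.96441176] [  0.22485499  -0.13562241 -29.76567159]
```

View pics/z7.png

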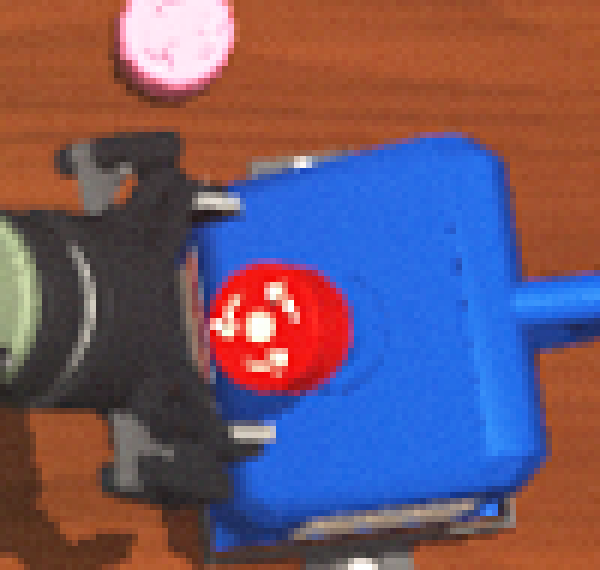

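```bash
python3 - <<'E'
from h import *
bot.grip(0.75); s=st();print(s["t"],s["opening"],F(),rel(s["tcp_pos"],C))
t=imaging.capture("side");cv2.imwrite("pics/side3.png",t)
t2=imaging.capture("top");cv2.imwrite("pics/top3.png",t2)
a=cv2.resize(t[130:220,310:410],(400*1,360),interpolation=cv2.INTER_NEAREST);b=cv2.resize(t2[200:290,330:430],(400,360),interpolation=cv2.INTER_NEAREST)
cv2.imwrite("pics/z8.png",np.hstack([a,b]))
E
```

```text
5.2333 0.7501980281343543 [ 0.3061836   0.65913727 -1.02385037] [ 8.60712630e-02  2.88682954e-02 -2.98494100e+01]
```

View pics/z8.png

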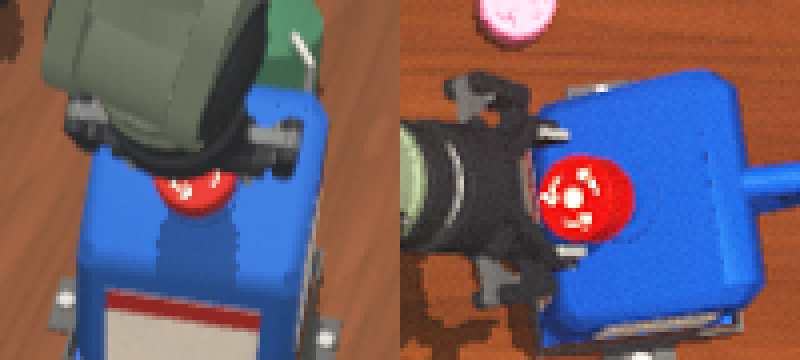

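```bash
python3 - <<'E'
from h import *
print(bot.movel(C-n*38,max_speed=40,threshold=6),F())
bot.grip(0.63,20); s=st();print(s["t"],s["opening"],F(),rel(s["tcp_pos"],C))
t2=imaging.capture("top");cv2.imwrite("pics/top4.png",t2)
t=imaging.capture("side");cv2.imwrite("pics/side4.png",t)
a=cv2.resize(t[130:220,310:410],(400*1,360),interpolation=cv2.INTER_NEAREST);b=cv2.resize(t2[200:290,330:430],(400,360),interpolation=cv2.INTER_NEAREST)
cv2.imwrite("pics/z9.png",np.hstack([a,b]))
E
```

```text
False [ 0.4807181  -0.42655307  0.67018469]
5.95 0.6300132534401456 [ 0.45170956 -0.18895274 -0.1220038 ] [  0.07405224  -0.06584672 -37.90893826]
```

View pics/z9.png

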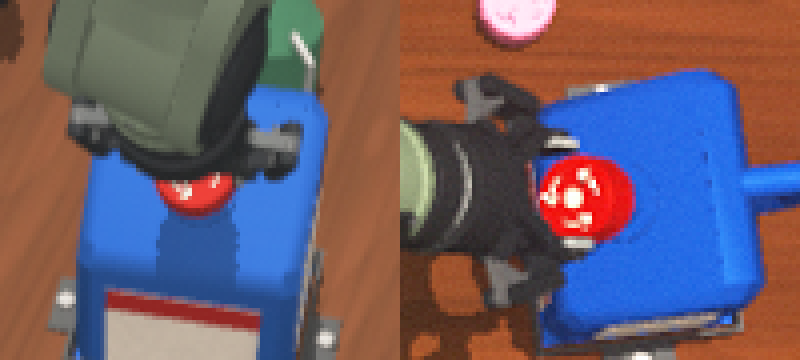

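```bash
python3 - <<'E'
from h import *
for o in (0.6,0.57,0.54):
    bot.grip(o,20); s=st();print(s["t"],s["opening"],F(),s["wrist_torque"].round(2),rel(s["tcp_pos"],C))
    if s["opening"]>o+0.01: break
E
```

```text
6.2667 0.6011704479963699 [-0.51477515  0.29060146 -0.48811299] [0.51 0.06 0.04] [ 4.01347953e-02 -3.39718728e-03 -3.79604839e+01]
6.4833 0.5682870032060352 [ 0.66725714 -0.94470828 -0.46405227] [0.57 0.09 0.02] [-1.37710770e-02  1.85422487e-02 -3.79762963e+01]
6.7 0.541940941315124 [-0.12275151  0.60051712  0.75725595] [0.56 0.07 0.02] [ 7.29547224e-03 -2.06929667e-02 -3.80029432e+01]
```

```bash
python3 - <<'E'
from h import *
t2=imaging.capture("top");cv2.imwrite("pics/top5.png",t2)
t=imaging.capture("side");cv2.imwrite("pics/side5.png",t)
a=cv2.resize(t[150:200,330:390],(480,400),interpolation=cv2.INTER_NEAREST);b=cv2.resize(t2[220:280,350:398],(320,400),interpolation=cv2.INTER_NEAREST)
cv2.imwrite("pics/z10.png",np.hstack([a,b]))
E
```

```text
(no output)
```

View pics/z10.png

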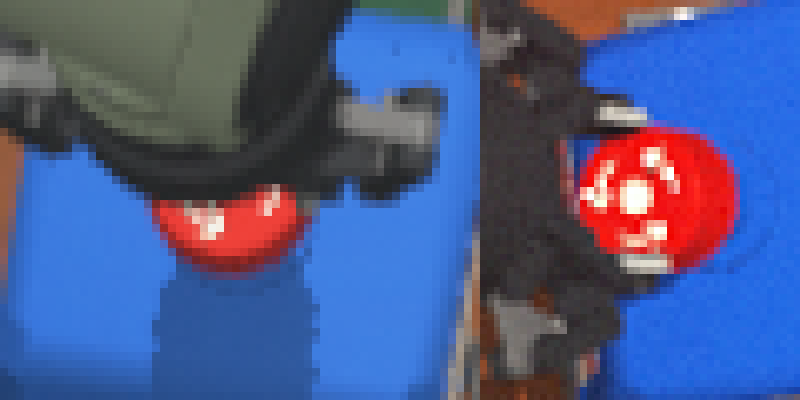

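```bash
python3 - <<'E'
from h import *
tc=st()["tcp_pos"]
P,e=tri((378.8,259.4),(369,176.5)); print(P,e,"rel tcp",rel(P,tc),"rel captop",rel(P,np.array([549.6,-164,207.1])))
for k in("top","side"):
    o={"top":(350,220),"side":(325,145)}[k]; im=cv2.imread(f"pics/{k}5.png"); z=cv2.resize(im[o[1]:o[1]+60,o[0]:o[0]+60],None,fx=9,fy=9,interpolation=cv2.INTER_CUBIC)
    for d,c in((0,(0,255,0)),(15,(0,255,255)),(30,(255,255,0))):
        for s in(-1,1):
            for u in (-11,11):
                q=(proj(k,tc+n*d+s*24*lat+up*u)-o)*9; cv2.circle(z,tuple(q.astype(int)),4,c,1)
    cv2.imwrite(f"pics/z11{k}.png",z)
E
```

```text
[ 525.80674581 -180.63194101  182.41730513] 2.610868535619947 rel tcp [-25.80121046   4.01683643   8.9691248 ] rel captop [-25.78392379   3.23071971 -27.86983238]
```

View pics/z11top.png

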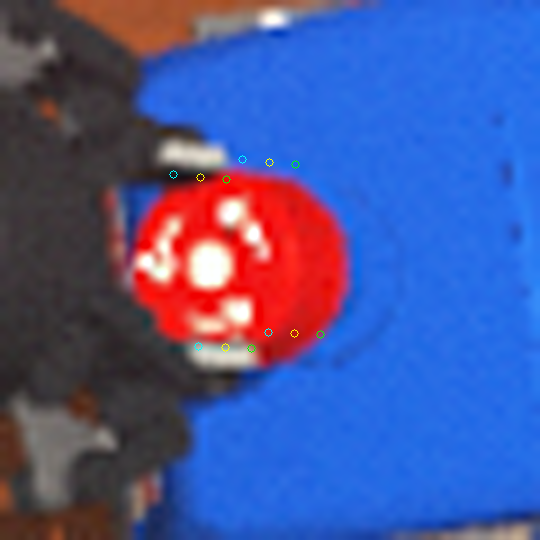

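View pics/z11side.png

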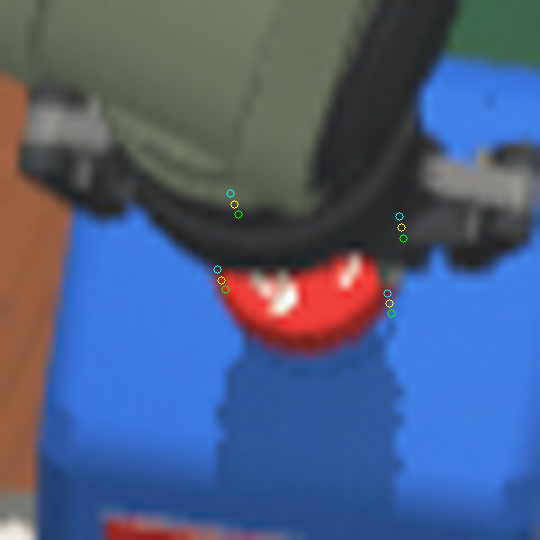

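```bash
python3 - <<'E'
from h import *
for o in (0.52,0.5,0.48,.46,.44):
    bot.grip(o,20); s=st();print(s["t"],s["opening"],F(),s["wrist_torque"].round(2),rel(s["tcp_pos"],C))
    if s["opening"]>o+0.008 or abs(F()[0])>4: break
E
```

```text
7.0167 0.5208027959981324 [-0.43129927  0.50638543  0.65660133] [0.52 0.08 0.02] [-5.07214203e-03 -1.19381797e-02 -3.79979049e+01]
7.2333 0.5016372584349964 [-0.18735357  0.0282841  -1.2804764 ] [0.53 0.08 0.  ] [-1.52390757e-02 -7.00186252e-03 -3.80133169e+01]
7.45 0.48179284706839803 [0.83703098 0.38635501 0.06285987] [ 0.47  0.1  -0.  ] [ 3.23930271e-02 -3.31524078e-03 -3.79854845e+01]
7.6667 0.459898956337243 [-0.46191857 -0.32782444 -0.38174121] [0.57 0.1  0.02] [ 3.97089327e-03  1.00775338e-02 -3.79909182e+01]
7.8833 0.4404814213570104 [-0.46437682 -0.08874425 -0.34437898] [ 0.51  0.03 -0.  ] [ 1.41955346e-02  5.35846433e-03 -3.79785333e+01]
```

```bash
python3 - <<'E'
from h import *
t2=imaging.capture("top");cv2.imwrite("pics/top6.png",t2)
t=imaging.capture("side");cv2.imwrite("pics/side6.png",t)
a=cv2.resize(t[150:200,330:390],(480,400),interpolation=cv2.INTER_CUBIC);b=cv2.resize(t2[220:280,350:398],(320,400),interpolation=cv2.INTER_CUBIC)
cv2.imwrite("pics/z12.png",np.hstack([a,b]))
E
```

```text
(no output)
```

View pics/z12.png

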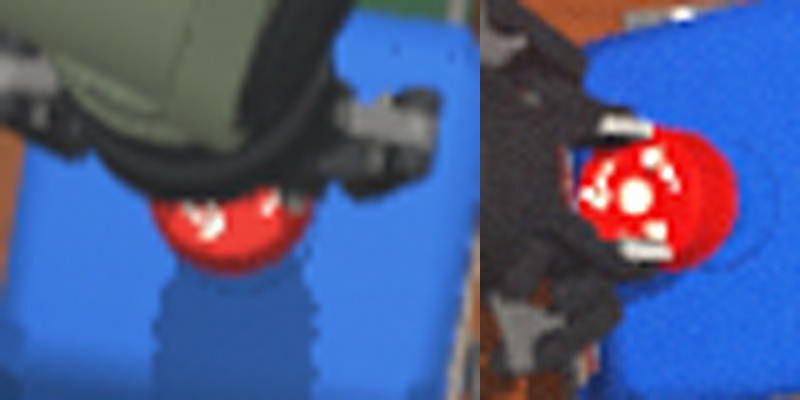

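```bash
python3 - <<'E'
from h import *
bot.movel(C-n*22,max_speed=100)
bot.grip(0.0,20); s=st();print(s["t"],s["opening"],F(),rel(s["tcp_pos"],C))
print(bot.movel(C-n*60,max_speed=12,threshold=4)); s=st();print(s["t"],s["opening"],F(),s["wrist_torque"],rel(s["tcp_pos"],C))
t2=imaging.capture("top");cv2.imwrite("pics/top7.png",t2)
t=imaging.capture("side");cv2.imwrite("pics/side7.png",t)
a=cv2.resize(t[150:200,330:390],(480,400),interpolation=cv2.INTER_CUBIC);b=cv2.resize(t2[220:280,350:398],(320,400),interpolation=cv2.INTER_CUBIC)
cv2.imwrite("pics/z13.png",np.hstack([a,b]))
E
```

```text
8.7417 0.0010353899679527287 [-0.37645017  0.21877561 -0.0383425 ] [ -0.14797804   0.03482895 -22.221734  ]
True
10.2917 0.004030679100881306 [-1.28500535  0.14358955  8.13149618] [ 0.46692542  0.31959173 -0.17530172] [ 7.82059472e-02  2.90303043e-02 -3.78284980e+01]
```

View pics/z13.png

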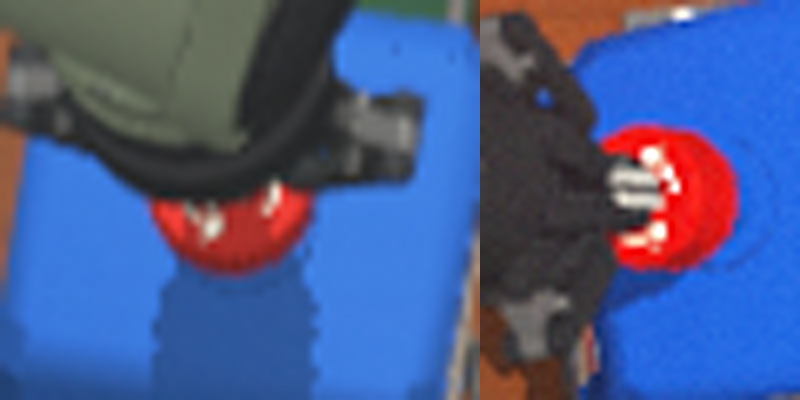

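```bash
cat >> h.py <<'E'
CT=C-37.8*n   # TCP reading with shut tips on the cap top
E
python3 - <<'E'
from h import *
A=CT-2.5*lat
bot.movel(CT+n*30,max_speed=150)
bot.grip(0.85,20)
print(bot.movel(A+n*8,max_speed=120))
print(bot.movel(A-n*29,max_speed=50,threshold=6)); s=st();print(s["t"],F(),rel(s["tcp_pos"],CT))
for o in (0.7,0.64,0.6,.57,.54,.5):
    bot.grip(o,20); s=st();print(s["t"],s["opening"],F(),s["wrist_torque"].round(2),rel(s["tcp_pos"],CT))
    if s["opening"]>o+0.008 or abs(F()[0])>5: break
t2=imaging.capture("top");cv2.imwrite("pics/top8.png",t2)
cv2.imwrite("pics/z14.png",cv2.resize(t2[210:290,340:430],None,fx=6,fy=6,interpolation=cv2.INTER_CUBIC))
E
```

```text
False
False
12.6583 [ 0.16437445 -0.51650184 -0.11649104] [ -2.3976524   -0.11386757 -28.91294314]
12.9417 0.7008397140700406 [-0.33172076 -0.06182493 -0.22517414] [ 0.51  0.07 -0.  ] [ -2.35801905  -0.05656259 -28.75971394]
13.175 0.6403830763683888 [1.5383266  0.69010288 1.43904859] [ 0.62 -0.19  0.23] [ -1.91962049  -0.10689582 -28.70731924]
13.3917 0.6003998364080376 [4.68168303 0.54496446 2.87286768] [ 0.82 -0.7   0.58] [ -1.1177648   -0.16501061 -28.45057172]
13.6083 0.5885753340818585 [5.34047299 1.31416228 3.31885194] [ 0.88 -0.69  0.6 ] [ -0.9660802   -0.24965725 -28.29453595]
```

View pics/z14.png

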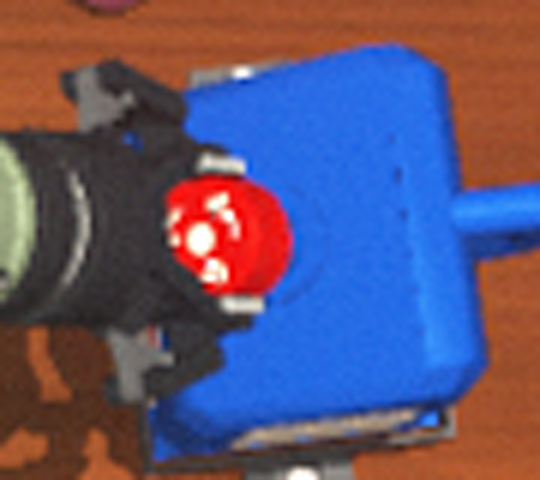

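```bash
python3 - <<'E'
from h import *
A=CT-0.9*lat-n*29
bot.grip(0.76,20); bot.movel(A,max_speed=30)
print(st()["t"],F())
bot.move_ptp(A,ori(90)); s=st();print(s["t"],F(),s["qpos"].round(2),rel(s["tcp_pos"],CT))
for o in (0.64,.6,.5):
    bot.grip(o,20); s=st();print(s["t"],s["opening"],F(),s["wrist_torque"].round(2),rel(s["tcp_pos"],CT))
    if s["opening"]>o+0.008 or abs(F()[1])>8: break
E
```

```text
14.2 [-0.66613857 -0.07429288 -0.19553377]
15.6 [ 0.41565723 -0.30168036  0.71473235] [-0.16  0.34 -0.46  0.57 -0.58 -0.35] [-9.04491947e-01 -2.62685623e-02 -2.89938587e+01]
15.8667 0.6433833255324445 [-0.2646348   0.02452001  0.30790526] [ 0.6   0.01 -0.01] [-8.88644310e-01 -7.35466542e-03 -2.89968808e+01]
16.0833 0.6028400144583153 [0.07614525 3.72666856 1.71010507] [1.31 0.09 0.05] [ -0.80792383   0.88437621 -28.93816274]
16.3 0.5909637319346561 [0.38822608 3.35914754 3.42386725] [ 1.35  0.11 -0.01] [ -0.7376499    0.98031249 -28.80247889]
```

```bash
python3 - <<'E'
from h import *
A=CT-0.9*lat+1.0*up-n*29
bot.grip(0.76,20); bot.movel(A,max_speed=30)
bot.move_ptp(A,ori(0))
bot.grip(0.45,100); s=st();p0=rel(s["tcp_pos"],CT);print(s["t"],s["opening"],F(),s["wrist_torque"].round(2),p0)
for k in range(1,19):
    bot.movel(A-n*k,max_speed=15); 
    s=st(); f=s["contact_force"]@n; r=rel(s["tcp_pos"],CT)-p0
    print(k,round(s["t"],2),F().round(1),r.round(2))
    if f>15: break
E
```

```text
18.5167 0.5717769172994758 [-0.93017478  2.4917678   5.22811568] [ 0.81  0.18 -0.07] [ -0.56608047   1.21233185 -28.45668994]
1 18.77 [-1.7  2.2  9.8] [ 0.06  0.03 -0.74]
2 19.02 [-1.3  2.2  9.7] [ 0.08  0.01 -1.62]
3 19.27 [-2.5  2.3 11.8] [ 0.07  0.02 -2.5 ]
4 19.52 [-2.2  3.5 12.5] [ 0.09 -0.05 -3.37]
5 19.77 [-2.9  2.8 14.3] [ 0.07 -0.02 -4.31]
6 20.02 [-3.2  3.  14.3] [ 0.09 -0.02 -5.18]
7 20.27 [-4.1  2.8 15.9] [ 0.1  -0.02 -6.07]
```

```bash
python3 - <<'E'
from h import *
A=CT-0.9*lat+1.0*up-n*29
last=rel(st()["tcp_pos"],CT)[2]; k=7
for i in range(9):
    k+=0.6; bot.movel(A-n*k,max_speed=15); bot.dwell(.05)
    s=st(); f=np.mean([st()["contact_force"]@n for _ in range(3)]); r=rel(s["tcp_pos"],CT)
    print(k,round(s["t"],2),F().round(1),r.round(2),round(last-r[2],2))
    if f>25 or last-r[2]<0.3: break
    last=r[2]
E
```

```text
7.6 20.57 [-3.1  3.3 16.2] [ -0.47   1.18 -35.03] 0.5
8.2 20.87 [-5.2  2.4 18.5] [ -0.43   1.15 -35.4 ] 0.37
8.799999999999999 21.17 [-5.5  3.4 22.9] [ -0.36   1.11 -35.47] 0.07
```

```bash
python3 - <<'E'
from h import *
P=CT-0.9*lat+1.0*up-n*(29+8.8)
def ang():
    M=R.from_euler("xyz",st()["orientation"]).as_matrix(); y=M[:,1]; return np.degrees(np.arctan2(y@up,y@lat))
for a in range(8,49,8):
    bot.move_ptp(P,ori(a)); s=st()
    print(a,round(s["t"],2),"ang",ang().round(1),F().round(1),"Tn",(s["wrist_torque"]@n).round(2),rel(s["tcp_pos"],CT).round(2),round(s["opening"],3))
    if F()[2]>33 or F()[2]<8: break
E
```

```text
8 21.43 ang 8.0 [-2.4  1.4 20.3] Tn 0.04 [  0.77   0.49 -35.43] 0.574
16 21.68 ang 16.0 [-0.8  2.6 19.5] Tn 0.09 [  1.19   0.7  -35.39] 0.575
24 21.94 ang 24.0 [-1.5  1.9 19.5] Tn 0.01 [  1.19   0.71 -35.37] 0.575
32 22.2 ang 32.0 [-1.7  2.4 20. ] Tn 0.05 [  1.12   0.66 -35.38] 0.578
40 22.46 ang 40.0 [-0.8  2.1 18.6] Tn 0.11 [  1.29   0.57 -35.38] 0.576
48 22.72 ang 48.0 [-1.1  3.3 18.1] Tn 0.07 [  1.3    0.86 -35.37] 0.573
```

```bash
python3 - <<'E'
from h import *
t2=imaging.capture("top");cv2.imwrite("pics/top9.png",t2)
t=imaging.capture("side");cv2.imwrite("pics/side9.png",t)
a=cv2.resize(t[150:200,330:390],(480,400),interpolation=cv2.INTER_CUBIC);b=cv2.resize(t2[220:280,350:398],(320,400),interpolation=cv2.INTER_CUBIC)
cv2.imwrite("pics/z15.png",np.hstack([a,b]))
E
```

```text
(no output)
```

View pics/z15.png

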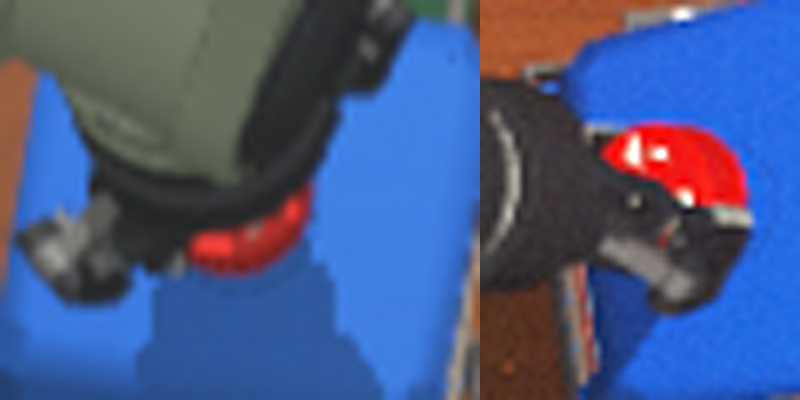

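```bash
python3 - <<'E'
from h import *
P=CT-0.9*lat+1.0*up-n*(29+8.8)
for a in (56,64,72,80,86,90,93,96,99):
    bot.move_ptp(P,ori(a)); s=st()
    M=R.from_euler("xyz",s["orientation"]).as_matrix(); y=M[:,1]
    T=(s["wrist_torque"]@n)
    print(a,round(s["t"],2),np.degrees(np.arctan2(y@up,y@lat)).round(1),F().round(1),"Tn",T.round(2),rel(s["tcp_pos"],CT).round(2),round(s["opening"],3))
    if abs(T)>0.6: break
E
```

```text
56 23.07 56.0 [-0.8  2.8 19.2] Tn 0.01 [  1.16   0.85 -35.38] 0.575
64 23.33 64.0 [-1.5  2.7 19.4] Tn 0.11 [  1.18   0.93 -35.36] 0.575
72 23.59 72.0 [-1.7  3.1 20.1] Tn 0.0 [  1.3    1.06 -35.35] 0.572
80 23.85 80.0 [-1.2  3.6 19.5] Tn 0.02 [  1.26   1.16 -35.34] 0.575
86 24.1 86.1 [-0.6  5.  20.4] Tn 0.09 [  1.27   1.31 -35.36] 0.575
90 24.35 90.0 [-1.2  4.3 20.5] Tn -0.03 [  1.23   1.35 -35.35] 0.575
93 24.6 93.1 [-3.4  3.1 21. ] Tn -0.06 [  0.63   1.32 -35.38] 0.571
96 24.85 96.0 [-4.7  4.3 22.4] Tn -0.53 [  0.36   1.59 -35.41] 0.575
99 25.1 98.8 [-4.7  6.  23.3] Tn -1.62 [  0.36   1.65 -35.43] 0.575
```

```bash
python3 - <<'E'
from h import *
B=CT-0.9*lat+1.0*up
bot.move_ptp(B-n*37.8,ori(94)); s=st(); print(F().round(1),(s["wrist_torque"]@n).round(2))
for h in (33,29,24,15,0,25):
    bot.movel(B-n*h if h!=25 else B+n*25,max_speed=40); s=st(); print(h,round(s["t"],2),F().round(1),round(s["opening"],3),rel(s["tcp_pos"],CT).round(2))
    if F()[2]<-15: break
t2=imaging.capture("top");cv2.imwrite("pics/top10.png",t2)
t=imaging.capture("side");cv2.imwrite("pics/side10.png",t)
a=cv2.resize(t[120:220,310:410],(400,400),interpolation=cv2.INTER_CUBIC);b=cv2.resize(t2[200:300,320:420],(400,400),interpolation=cv2.INTER_CUBIC)
cv2.imwrite("pics/z16.png",np.hstack([a,b]))
E
```

```text
[-4.1  3.3 21.7] -0.26
33 25.62 [-1.4  2.5 15. ] 0.573 [  0.42   1.11 -31.09]
29 25.87 [-0.8  2.9 10.5] 0.572 [  0.26   1.26 -27.65]
24 26.14 [3.2 2.9 4.6] 0.576 [ -0.06   1.44 -23.53]
15 26.52 [-0.8  0.6 -1.7] 0.573 [ -1.29   0.75 -15.08]
0 27.04 [-0.2  0.9 -0.6] 0.574 [-0.67  0.91  0.31]
25 27.82 [ 0.4  0.4 -0.5] 0.575 [-0.93  1.08 25.  ]
```

View pics/z16.png

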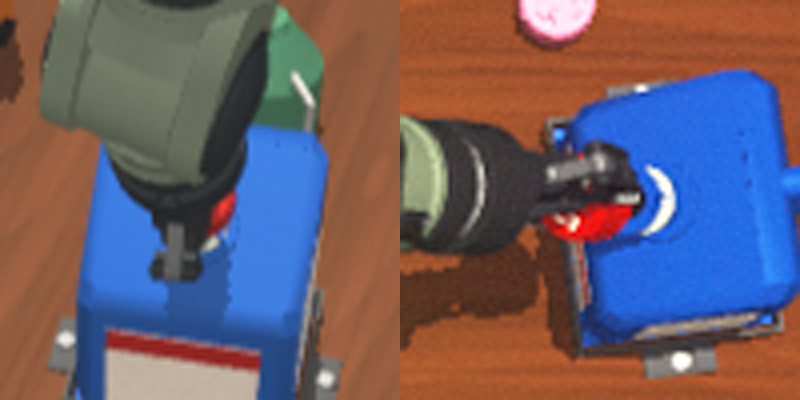

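```bash
cat >> h.py <<'E'
ty=np.array([37.7,213.5,0]);ty/=np.linalg.norm(ty); tx=np.array([ty[1],-ty[0],0])
TC=np.array([550.3,264.7,0]); TP=TC-25*tx
def OT(s): y=s*ty; z=-Z; return rpy(np.stack([np.cross(y,z),y,z],1))
E
python3 - <<'E'
from h import *
for s in(1,-1):
    q=solve_ik(TP+[0,0,120],OT(s)); print(s,q, solve_ik(TP+[0,0,-38],OT(s)))
print(st()["qpos"])
E
```

```text
1 [ 3.48090158e-01  4.57478556e-01 -1.94044112e-01  9.19273659e-01
 -4.44089210e-16  5.22869234e-01] [ 3.48090158e-01  6.43731667e-01 -3.43984007e-01  5.83080652e-01
 -4.44089210e-16  5.22869234e-01]
-1 [ 0.34809016  0.45747856 -0.19404411  0.91927366  0.         -2.61872342] [ 0.34809016  0.64373167 -0.34398401  0.58308065  0.         -2.61872342]
[-0.09766634  0.29685939 -0.40018057  0.71580756 -0.59251692 -0.34842315]
```

```bash
python3 - <<'E'
from h import *
B=CT-0.9*lat+1.0*up
bot.movel(B+n*70,max_speed=120)
bot.move_ptp(TP+[0,0,100],OT(1)); s=st(); print(s["t"],s["tcp_pos"],s["contact_force"],s["opening"])
bot.movel(TP+[0,0,30],max_speed=80); s=st(); print(s["t"],s["tcp_pos"],s["contact_force"],s["wrist_torque"])
for k in("top","side"): cv2.imwrite(f"pics/{k}11.png",imaging.capture(k))
t=cv2.imread("pics/top11.png")[205:305,160:260];s=cv2.imread("pics/side11.png")[300:420,235:360]
cv2.imwrite("pics/z17.png",np.hstack([cv2.resize(t,(400,400)),cv2.resize(s,(400,400))]))
E
```

```text
29.9333 [526.08011648 268.29548019 100.13230882] [-0.94509882 -0.11801176 -0.29409054] 0.5696125313772978
30.9583 [526.18938372 269.25616593  30.51603891] [ 0.08360843 -0.27669491 -1.46082893] [ 0.04963991 -0.02382147  0.04945243]
```

View pics/z17.png

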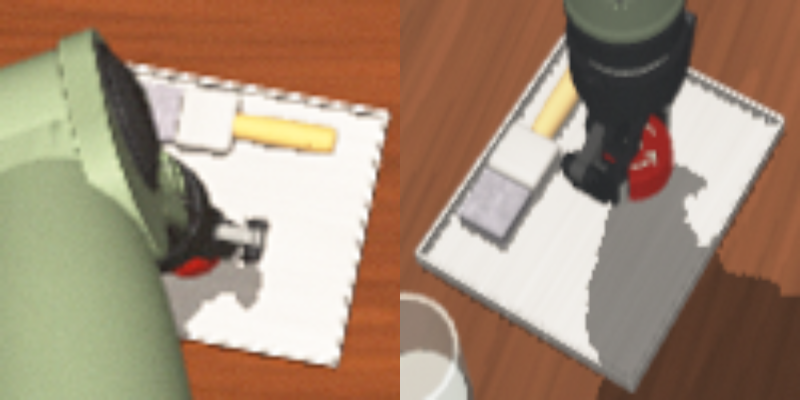

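```bash
python3 - <<'E'
from h import *
s=cv2.imread("pics/side11.png")[320:370,280:330]; t=cv2.imread("pics/top11.png")[240:290,195:245]
cv2.imwrite("pics/z18.png",np.hstack([cv2.resize(t,(400,400),interpolation=cv2.INTER_CUBIC),cv2.resize(s,(400,400),interpolation=cv2.INTER_CUBIC)]))
E
```

```text
(no output)
```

View pics/z18.png

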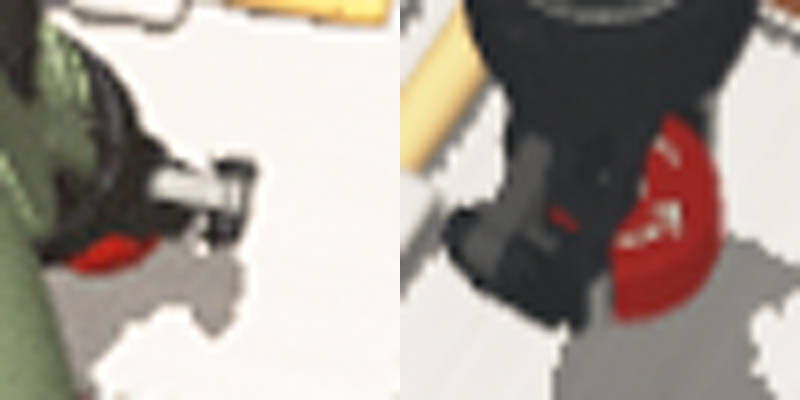

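```bash
cat > ov.py <<'E'
from h import *
def overlay(tag,tc,tilts,out):
    ims=[]
    for k,o in(("top",(185,235)),("side",(270,310))):
        im=cv2.imread(f"pics/{k}{tag}.png"); z=cv2.resize(im[o[1]:o[1]+60,o[0]:o[0]+60],(400,400),interpolation=cv2.INTER_CUBIC)
        for tl,col in tilts:
            Rt=R.from_rotvec(ty*np.radians(tl))
            c0=tc+[0,0,37.8+12]  # pivot approx pads
            for h in(16.5,-14):
                pts=[(proj(k,c0+Rt.apply([25.5*np.cos(a),25.5*np.sin(a),h]))-o)*400/60 for a in np.linspace(0,2*np.pi,40)]
                cv2.polylines(z,[np.int32(pts)],True,col,1)
        ims.append(z)
    cv2.imwrite(out,np.hstack(ims))
if __name__=="__main__":
    overlay(11,np.array([526.2,269.3,30.5]),[(0,(0,255,0))],"pics/z19.png")
E
python3 ov.py
```

```text
(no output)
```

View pics/z19.png

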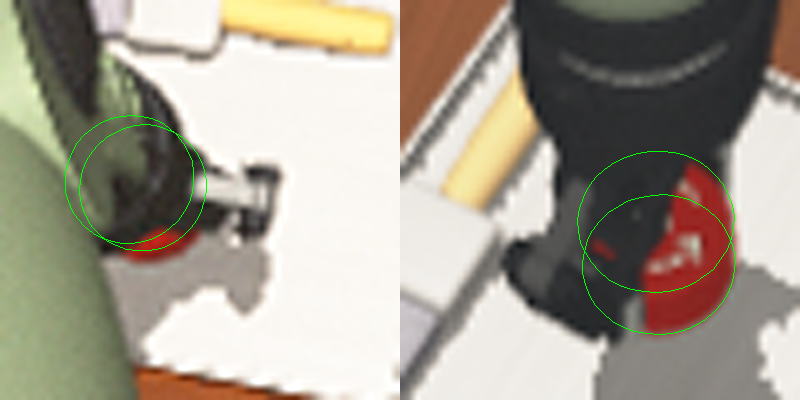

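```bash
python3 - <<'E'
from h import *
bot.movel(TP+[0,0,-22],max_speed=50); s=st(); print(s["t"],s["tcp_pos"],s["contact_force"])
r=bot.movel(TP+[0,0,-48],max_speed=10,threshold=5); s=st(); print(r,s["t"],s["tcp_pos"],s["contact_force"],s["wrist_torque"],s["opening"])
for k in("top","side"): cv2.imwrite(f"pics/{k}12.png",imaging.capture(k))
from ov import overlay; overlay(12,s["tcp_pos"],[(0,(0,255,0))],"pics/z20.png")
E
```

```text
32.25 [526.07577184 269.18205999 -21.63172526] [-0.00147622  0.13485518 -0.86315379]
True 33.45 [525.70761551 269.04951754 -31.28300382] [-0.45184091 -0.60494442  5.81715135] [0.02404573 0.09178318 0.03103865] 0.5715602627537116
```

View pics/z20.png

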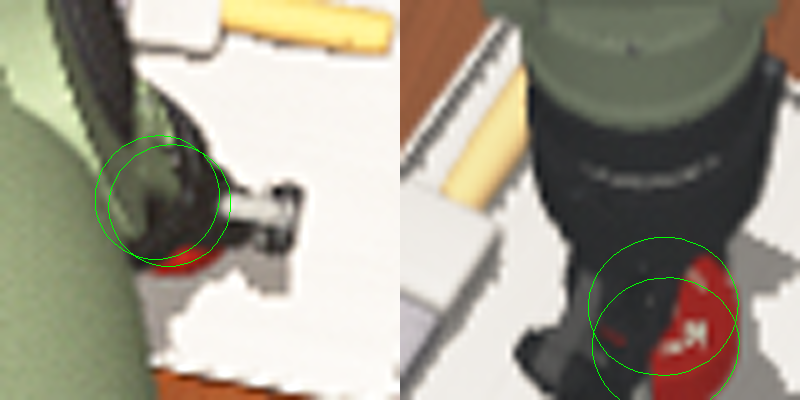

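```bash
python3 - <<'E'
from h import *
p=st()["tcp_pos"].copy()
bot.movel(p+[0,0,-0.6],max_speed=10); s=st(); print(s["t"],s["tcp_pos"],s["contact_force"],s["wrist_torque"])
for o in(0.6,0.63,0.68,0.8):
    bot.grip(o,20); s=st(); print(s["t"],s["opening"],s["contact_force"].round(1))
bot.movel(p+[0,0,60],max_speed=60); s=st(); print(s["t"],s["contact_force"].round(1))
bot.move_ptp(p+[-120,-120,240],OT(1)); print(st()["t"])
for k in("top","side"): cv2.imwrite(f"pics/{k}13.png",imaging.capture(k))
E
```

```text
33.8 [525.7150445  269.08021031 -31.30209381] [-2.43235987 -1.15033772  7.32170754] [-0.08250304  0.37848618  0.04621472]
34.0167 0.5983356593062692 [-0.5 -0.7 -1. ]
34.2333 0.6261422491774556 [ 1.1 -0.5  1. ]
34.4583 0.677074578906574 [-0.4 -1.1  0.5]
34.725 0.7980505415173132 [-0.4  1.1 -0.5]
35.8833 [-0.1 -0.3 -0.6]
36.8583
```

View pics/side13.png

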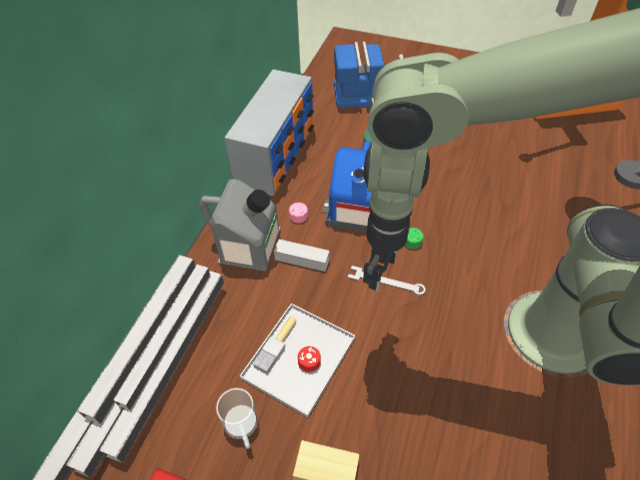

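View pics/top13.png

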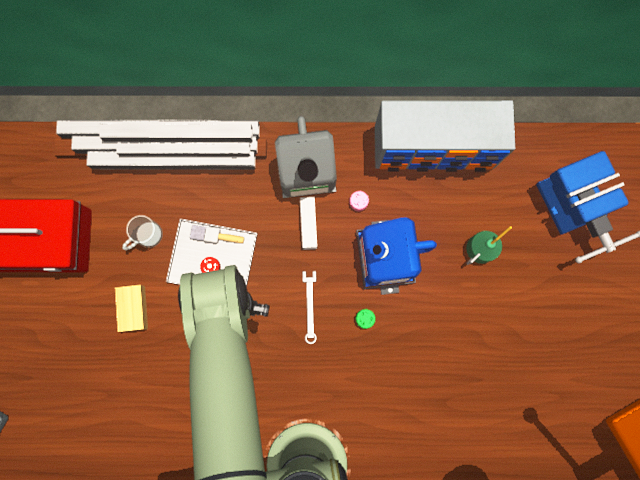

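```bash
python3 - <<'E'
from h import *
a=cv2.imread("pics/top13.png"); b=cv2.imread("pics/side13.png")
z=np.hstack([cv2.resize(a[245:285,190:230],(400,400),interpolation=cv2.INTER_CUBIC),cv2.resize(b[338:378,289:329],(400,400),interpolation=cv2.INTER_CUBIC)])
cv2.imwrite("pics/z21.png",z)
for k in("top","side"):
    x=cv2.imread(f"pics/{k}0.png").astype(int);y=cv2.imread(f"pics/{k}13.png").astype(int)
    print(k,"brush diff",np.abs(x-y)[(slice(222,246),slice(188,246)) if k=="top" else (slice(315,372),slice(252,297))].mean())
E
```

```text
top brush diff 3.2291666666666665
side brush diff 1.3138401559454191
```

View pics/z21.png

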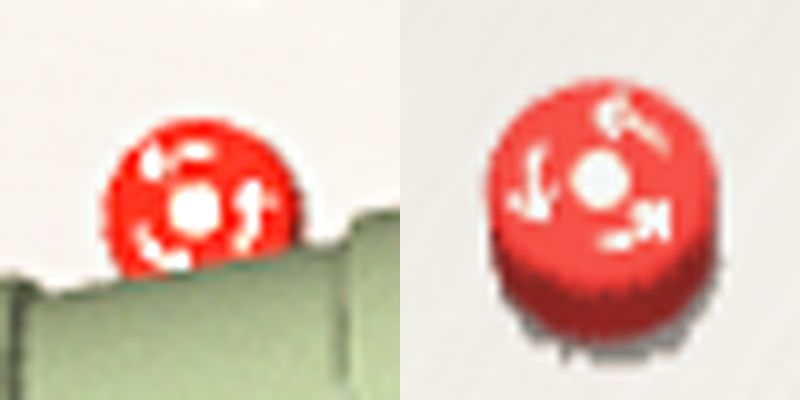

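```bash
python3 - <<'E'
from h import *
P,e=tri((209,265.5),(308.5,355.5)); print(P,e, (P-TC)@tx,(P-TC)@ty)
s=st(); print(s["t"],s["contact_force"]); bot.sign_off()
E
```

```text
[525.80686392 268.42294787  34.16963045] 4.900438286179467 -24.767368230436514 -0.5928970624370186
36.9583 [ 0.44841498 -0.25235495  0.22197176]
the job is handed in; nothing more can be done
```

The red cap is off the blue jug and standing flat, open side down, on the bare floor of the tray. I handed the job in at about 37 s.

**Opening:** I centred the grip by feel across two directions. The cap bottomed after about 7 mm of pressing, at about 23 N. I then turned it anticlockwise to the hard stop, where the wrist torque built up from about 95°, and lifted it off. Pressing stayed at or below about 23.5 N in the readings.

**Setting down:** I lowered the cap until I felt the tray floor at about 6 N, then opened the fingers step by step and backed away. There was no force on the gripper afterwards.

**Last checks:**
- Triangulated from the two cameras, the cap's top is at z = 34 mm, against 33.5 mm expected for a cap flat on the floor. It is 25 mm from the tray centre, on the side away from the brush.
- The close-up shows the cap upright.
- The brush area looks unchanged. By eye, the other things visible in the last pictures are where they were.

**What disagreed:**
- **Cameras:** the two camera views disagreed by about 5 mm, mostly in x, so I relied on touch for the exact centring.
- **Finger reach:** the fingers ended about 38 mm short of the reported TCP along the tool. My first closing therefore passed above the cap without touching it. A light touch of about 8 N on the cap top gave the correction, and the tray contact then came within about 1.5 mm of prediction.

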